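# Make up the bend-test and pull-test fixture kits

### The job

Make up the two fixture kits for the force tester from the stock on the desk. In the three-bay bend-test tray lay the support beam in the long bay, the loading nose in the small bay and the largest check weight in the remaining larger bay; in the narrow two-bay pull-test tray put the vice grip in the larger bay and the smallest check weight in the smaller one. Set every piece down on the tray floor the same way up as you found it, without dropping it, and leave the middle weight, the flat platen and the beaker standing where they are.

Things in the scene. Friction and masses are not known exactly. Their poses are not given: they have to be found in the camera images.
- support_beam: Support beam of the three-point bend fixture: aluminium bar 100 x 24 x 34 mm (along its x, y, z) lying flat, with a steel roller support at each end of its top, centred at x = +40 and -40 mm (each 14 mm long, 48 mm high in all); the middle 60 mm of its top is clear. Origin: centre of its underside; x along the bar, z up. About 0.2 to 0.33 kg.
- loading_nose: Loading nose of the bend fixture, standing blade up: round steel collar 28 mm across and 16 mm high, a neck to 22 mm, then a blade 44 mm long (x) by 10 mm thick (y) with a rounded upper edge at 60 mm. Origin: centre of its underside; x along the blade, z up. About 0.11 to 0.2 kg.
- vice_grip: Vice grip for pull tests, standing jaws up: round steel collar 36 mm across and 12 mm high, on it a U-shaped aluminium body 40 mm (x) by 32 mm (y), from 12 to 60 mm high, with two flat cheeks and dark jaws 12 mm apart; a thumbscrew sticks out of the +x cheek to x = 36 mm at 46 mm height (knob 16 mm across). Its two flat sides (y = +16 and -16 mm) are free. Origin: centre of its underside; z up. About 0.18 to 0.31 kg.
- weight_large: Polished steel check weight, upright: cylinder with a narrower neck and a round knob on top. The largest of three: 38 mm across, 63 mm high; the body reaches to 42 mm, the knob (26 mm across) from 48 to 63 mm. 500 g. Origin: centre of its underside, z up.
- weight_small: Polished steel check weight, upright: cylinder with a narrower neck and a round knob on top. The smallest of three: 22 mm across, 37 mm high; the body reaches to 24 mm, the knob (16 mm across) from 28 to 37 mm. 100 g. Origin: centre of its underside, z up.
- weight_middle: Polished steel check weight, upright: cylinder with a narrower neck and a round knob on top. The middle one of three, not wanted: 28 mm across, 46 mm high, knob 20 mm across. 200 g. Origin: centre of its underside, z up.
- platen: Flat compression platen, not wanted: steel disc 54 mm across and 10 mm thick lying flat, with a stem and a coupling 24 mm across on top, 40 mm high in all. Origin: centre of its underside, z up.
- beaker: Glass beaker standing among the stock, not wanted: 60 mm across, 85 mm high, open at the top. Origin: centre of its underside, z up. (An unlisted low glass dish, 48 mm across and 15 mm high, also stands there. All these stand on the desk at z = 0, in a loose grid about 110 mm apart; a thin dark mat lies under them.)
- bend_tray: Bend-test kit tray: grey, nearly square, 128 (x) x 122 (y) mm, three bays; all walls 4 mm thick and 14 mm high, floor 4 mm thick, fixed to the desk. Long bay: 120 x 48 mm inside, centre at (0, +33) mm in the tray's frame. Small bay: 46 (x) x 62 (y) mm, centre (-37, -26) mm. Larger square bay: 70 (x) x 62 (y) mm, centre (+25, -26) mm. Origin: centre of the tray's underside, on the desk; z up.
- pull_tray: Pull-test kit tray: grey, narrow, 118 (x) x 64 (y) mm, two bays; all walls 4 mm thick and 14 mm high, floor 4 mm thick, fixed to the desk. Larger bay: 60 (x) x 56 (y) mm, centre at (-25, 0) mm in the tray's frame. Smaller bay: 46 (x) x 56 (y) mm, centre (+32, 0) mm. Origin: centre of the tray's underside, on the desk; z up.

How it is judged:
At the end, for the whole second after the job is handed in: Each of the five pieces inside the walls of its own bay, on the tray floor (within 4 mm), upright within 7 degrees (beam along its bay within 17), released and at rest; middle weight, platen and beaker upright and within 20 mm of where they stood (x of support_beam in the frame of bend_tray between -0.012 and 0.012 m and y of support_beam in the frame of bend_tray between 0.02 and 0.046 m and z of support_beam in the frame of bend_tray between 0.0015 and 0.008 m and angle between each of support_beam, loading_nose, weight_large, vice_grip, weight_small, platen, weight_middle, beaker's own z axis and vertical below 0.12 rad and linear speed of each of support_beam, loading_nose, weight_large, vice_grip, weight_small below 0.02 m/s and angular speed of each of support_beam, loading_nose, weight_large, vice_grip, weight_small below 0.2 rad/s and angle between the x axis of support_beam and the x axis of bend_tray, either way round below 0.3 rad and x of loading_nose in the frame of bend_tray between -0.048 and -0.026 m and y of loading_nose in the frame of bend_tray between -0.045 and -0.007 m and z of loading_nose in the frame of bend_tray between 0.0015 and 0.008 m and x of weight_large in the frame of bend_tray between 0.007 and 0.043 m and y of weight_large in the frame of bend_tray between -0.041 and -0.011 m and z of weight_large in the frame of bend_tray between 0.0015 and 0.008 m and x of vice_grip in the frame of pull_tray between -0.039 and -0.011 m and y of vice_grip in the frame of pull_tray between -0.012 and 0.012 m and z of vice_grip in the frame of pull_tray between 0.0015 and 0.008 m and x of weight_small in the frame of pull_tray between 0.018 and 0.046 m and y of weight_small in the frame of pull_tray between -0.019 and 0.019 m and z of weight_small in the frame of pull_tray between 0.0015 and 0.008 m and distance of each of platen, weight_middle, beaker from where it was at the start of the episode below 0.02 m); the robot touches nothing.
It fails at once if a piece of a kit is dropped (it falls freely faster than 0.6 m/s, that is from more than about 18 mm) ((linear speed of support_beam above 0.6 m/s and not (contact force between the fingers and support_beam above 0.02 N)) or (linear speed of loading_nose above 0.6 m/s and not (contact force between the fingers and loading_nose above 0.02 N)) or (linear speed of weight_large above 0.6 m/s and not (contact force between the fingers and weight_large above 0.02 N)) or (linear speed of vice_grip above 0.6 m/s and not (contact force between the fingers and vice_grip above 0.02 N)) or (linear speed of weight_small above 0.6 m/s and not (contact force between the fingers and weight_small above 0.02 N))).
It also fails if it takes over 131 s, if anything falls off the work surface, if the arm or the gripper's body presses on something with over 40 N, if the wrist force passes 120 N, or if a joint passes its speed limit or range.

### The arm

A 7-joint arm with a two-finger parallel gripper is mounted at the origin on the work surface. World frame = base frame: x ahead of the robot, y to its left, z up, the work surface at z = 0. Lengths are in m, angles in rad, forces in N, time in s.
With the tool pointing down it reaches from about 0.425 to 0.875 m from the base axis. Payload 4.7 kg.
Tool frame: the origin (TCP) lies midway between the tips of the shut fingers; the grasp point (between the pads) lies 19 mm behind it; z points along the fingers, y is the line along which they close (so a half turn about z gives the same grasp; the last joint's range is limited). The gripper opens to 85 mm and grips with 20 to 120 N. Pads are 22 mm wide; open, the fingers measure 114 mm over their backs; the gripper's body (76 mm by 85 mm) begins 54 mm behind the grasp point. The pads swing forward as they close: fully open they stand 13 mm farther back than shut.
Start: joints at [1.331, 0.321, -0.07, 1.45, 0.023, 1.371, -0.057], TCP at [0.163, -0.629, 0.231] pointing down, gripper open.
Joint ranges: [-2.86, 2.86], [-0.3, 2.09], [-1.38, 1.24], [0.06, 2.45], [-1.56, 4.7], [0.09, 2.05], [-2.69, 2.69]. Speed limits (rad/s): [2.57, 2.57, 3.14, 3.14, 3.14, 3.14, 3.14].

### API

Orientations are given as a unit quaternion [x, y, z, w].
In Python, from cell import readout, cams, env, silhouettes gives the robot as it stands.
- The arm moves only by the tool carry_out, never from a script. Its argument "increments" is one flat list of numbers, 5 for each row, row after row: the shift along the world's x, y, z in cm, then the turn about the world's z in rad, then the opening, from -1 (shut) to 1 (fully open). In form: [dx, dy, dz, turn, hand, dx, dy, dz, turn, hand, ...]. A call has exactly 5 rows; each row is the pose to reach, as a shift and turn from the pose commanded when the call began; what a row does not reach only later rows make up. A row lasts 1/8 s, in which the tool goes at most 62.5 mm and 10.7 degrees, less where a joint would pass 70% of its speed; a pose out of reach is approached as far as the arm can. A call with a gripper value outside its range is refused whole. The fingers move at their own pace and stop on an object; "squeeze" is the grip in N (left out, the last holds). Time passes only in rows, so rows that repeat a pose let the fingers close, or fill a call up. It gives the time, the measured TCP pose, the force, the opening and the grip force at its end, in the units of the state.
- readout.read_state(): the state, without advancing time (a new reading comes with each control period).
- cams.snapshot(name): name is "scene" or "side" or "wrist"; returns the picture (400x640x3 uint8, blue, green, red); there is no depth.
- cams.camera_params(name): a dict with "fx", "fy", "cx", "cy" (pixels), "dist_coeffs" ([k1, k2, p1, p2, k3] as OpenCV has them; the pictures are not rectified), "pose" (4x4, takes a point from camera to world coordinates). Camera axes: x right, y down, z forward; pixel columns grow to the right and rows downward; lengths in m; the calibration is good to about 2 mm. A picture is of the moment at which its call begins: read the wrist's pose just before it. camera_params takes no time and is no camera call; for the wrist camera it gives the pose at the moment of the call.
- env.sign_off(): hands the job in; it is judged then, once.
Trained networks look in the newest picture that a camera, given by its name, has taken for a name from the list of things; names that differ only in an ending like _2 or _b are one class to them, and where a whole thing is asked for, a point or a joint stands for the part that bears it (a point fixed in the world has none). Each returns a list of dicts, best first, with "confidence" (0 to 1); they miss things now and then, are a little off and sometimes report something else, mostly with a low value. They report only what shows in the picture. A call takes as long as a camera call.
- silhouettes(name, camera): "pixels" (400x640 bool, what is visible of it) and "extent" ([centre column, centre row, width, height] in pixels, round what is visible of it).
The state is a dict: "time_s": time; "joint_positions": joint angles; "qd": joint speeds; "effort": joint torques, N m; "eef_pos": TCP position; "orientation": TCP orientation; "wrist_force": force on the tool from outside, world axes, zero at the start; "torque": the same for the moment, N m; "width": opening from 0.0 (shut) to 1.0 (fully open); "grip_force": force on a finger pad.
Only numpy, scipy, OpenCV 4.12 (cv2) and the standard library are available. Lean on these libraries where they do the work, as an engineer would, in place of code of your own. Each camera call takes 0.05 s, during which the arm holds its last target. There are 200 camera calls.

## Working session

There is one attempt and no reset: what is moved stays moved. The work goes in short steps, Python scripts to look and compute and a tool call to move; the robot and the scene stay as the last step left them, time stands still between calls to the robot, and variables do not carry over. Pictures are saved under pics/ and viewed, at most 14 in all, crops included, and the job is handed in when it is done.

Besides the shell and the picture viewer there is one more tool, called after "Emit:" as name(argument=value, ...), one argument or row to a line, values as JSON. carry_out: Moves the arm, as the interface text tells. Its arguments: {"type":"object","properties":{"increments":{"type":"array"},"squeeze":{"type":"number"}},"required":["increments"]}

```bash
ls; mkdir -p pics
python3 - <<'E'
from cell import readout, cams, env, silhouettes
import cv2,numpy as np
print(readout.read_state())
for n in ["scene","side","wrist"]:
    p=cams.camera_params(n); print(n,{k:np.round(v,3).tolist() for k,v in p.items()})
    cv2.imwrite(f"pics/{n}0.png",cams.snapshot(n))
E
```

```text
pics
{'time_s': 0.0, 'joint_positions': array([ 1.33109942,  0.32181526, -0.07009038,  1.45166671,  0.02258615,
        1.37081369, -0.05690952]), 'qd': array([ 0.00081059,  0.00163186, -0.00062204, -0.00040374,  0.00059392,
       -0.0016672 ,  0.00109375]), 'effort': array([ 2.23574972e-07, -4.93583572e+01, -3.82291954e-01, -3.14329398e+01,
        1.30089931e-02,  1.14285477e-02,  4.26080931e-05]), 'eef_pos': array([ 0.16302716, -0.62866511,  0.23023274]), 'orientation': array([ 9.91957251e-01,  1.26569724e-01, -1.62710456e-04, -9.44097883e-04]), 'wrist_force': array([-0.00881577,  0.07747611, -0.1455276 ]), 'torque': array([ 0.02802503,  0.01875541, -0.01055781]), 'grip_force': 0.0, 'width': 1.0023989448146218}
scene {'fx': 434.657, 'fy': 434.657, 'cx': 319.467, 'cy': 205.619, 'dist_coeffs': [0.009, 0.0, 0.0, 0.0, 0.0], 'pose': [[-0.215, 0.495, -0.842, 1.284], [0.976, 0.091, -0.196, 0.179], [-0.021, -0.864, -0.503, 0.505], [0.0, 0.0, 0.0, 1.0]]}
side {'fx': 407.875, 'fy': 407.875, 'cx': 318.285, 'cy': 201.284, 'dist_coeffs': [-0.043, 0.0, 0.0, 0.0, 0.0], 'pose': [[-0.992, -0.086, 0.097, 0.463], [-0.129, 0.61, -0.782, 0.659], [0.008, -0.788, -0.616, 0.581], [0.0, 0.0, 0.0, 1.0]]}
wrist {'fx': 282.687, 'fy': 282.687, 'cx': 317.615, 'cy': 203.517, 'dist_coeffs': [-0.044, 0.0, 0.0, 0.0, 0.0], 'pose': [[0.25, -0.918, -0.307, 0.241], [-0.968, -0.238, -0.077, -0.609], [-0.002, 0.317, -0.949, 0.372], [0.0, 0.0, 0.0, 1.0]]}
```

View pics/scene0.png

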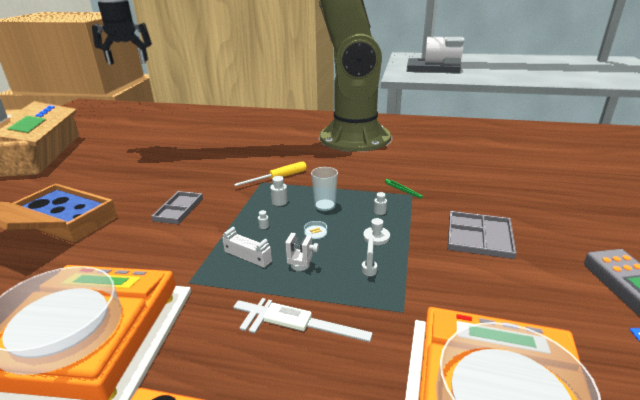

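View pics/side0.png

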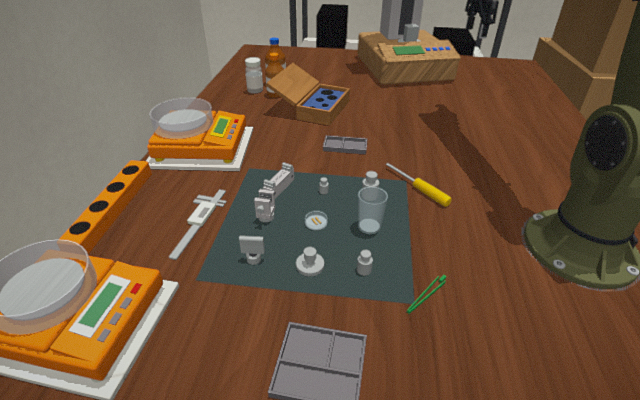

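The scene picture shows three rows of stock on the mat. Large weight is at (278,190), beaker (324,190) and middle weight (380,203). Small weight is at (263,220), dish (316,230) and platen (376,232). Beam is at (247,247), vice (300,252) and nose (369,257). Pull tray is at (178,207) and bend tray at (481,234). The side view agrees. Next I fit models to the silhouettes.

```bash
cat > fit.py <<'E'
import cv2, numpy as np
from scipy.optimize import minimize
def box(x0,x1,y0,y1,z0,z1): return np.array([[x,y,z] for x in(x0,x1) for y in(y0,y1) for z in(z0,z1)],float)
def cyl(r,z0,z1,n=20):
    a=np.arange(n)*2*np.pi/n
    return np.vstack([np.c_[r*np.cos(a),r*np.sin(a),0*a+z] for z in(z0,z1)])
def xcyl(x0,x1,z,r): 
    a=np.arange(12)*np.pi/6
    return np.vstack([np.c_[0*a+x,r*np.cos(a),z+r*np.sin(a)] for x in(x0,x1)])
def weight(D,H,b,k,kz): return [cyl(D/2,0,b),cyl(k*.35,b,kz),cyl(k/2,kz+2,H-2),cyl(k*.35,kz,H)]
M={'support_beam':[box(-50,50,-12,12,0,34),box(33,47,-12,12,34,48),box(-47,-33,-12,12,34,48)],
'loading_nose':[cyl(14,0,16),cyl(8,16,22),box(-22,22,-5,5,22,58),box(-22,22,-2,2,58,60)],
'vice_grip':[cyl(18,0,12),box(-20,20,-16,16,12,24),box(-20,-6,-16,16,24,60),box(6,20,-16,16,24,60),xcyl(20,28,46,4),xcyl(28,36,46,8)],
'weight_large':weight(38,63,42,26,48),'weight_small':weight(22,37,24,16,28),'weight_middle':weight(28,46,31,20,35),
'platen':[cyl(27,0,10),cyl(8,10,22),cyl(12,22,40)],'beaker':[cyl(30,0,85)],
'bend_tray':[box(-64,64,-61,61,0,14)],'pull_tray':[box(-59,59,-32,32,0,14)]}
def proj(P,cp):
    T=np.linalg.inv(cp['pose']); rv=cv2.Rodrigues(T[:3,:3])[0]
    K=np.array([[cp['fx'],0,cp['cx']],[0,cp['fy'],cp['cy']],[0,0,1.]])
    return cv2.projectPoints(np.asarray(P,float).reshape(-1,3),rv,T[:3,3],K,np.array(cp['dist_coeffs'],float))[0][:,0]
def pts(parts,x,y,t,z=0.):
    R=np.array([[np.cos(t),-np.sin(t),0],[np.sin(t),np.cos(t),0],[0,0,1]])
    return [p/1000@R.T+[x,y,z] for p in parts]
S=4
def render(name,q,cp,z=0.):
    im=np.zeros((400*S,640*S),np.uint8)
    for p in pts(M[name],*q,z):
        h=cv2.convexHull(((proj(p,cp)+.5)*S).astype(np.float32)).round().astype(np.int32); cv2.fillConvexPoly(im,h,255)
    return cv2.resize(im,(640,400),interpolation=cv2.INTER_AREA)/255.
def ground(u,v,cp,z=0.):
    K=np.array([[cp['fx'],0,cp['cx']],[0,cp['fy'],cp['cy']],[0,0,1.]])
    d=cv2.undistortPoints(np.array([[[u,v]]],float),K,np.array(cp['dist_coeffs'],float))[0,0]
    P=np.array(cp['pose']); r=P[:3,:3]@[d[0],d[1],1]; return (P[:3,3]+r*(z-P[2,3])/r[2])[:2]
def fit(name,obs,yaws=None,x0=None,z=0.):
    """obs: list of (mask, camera params); returns best (cost, x, y, yaw)"""
    if x0 is None:
        m,cp=obs[0]; v,u=np.nonzero(m); x0=ground(u.mean(),v.mean(),cp,z+M[name][0][:,2].max()/2000)
    sym=name.startswith('weight') or name in('platen','beaker')
    if yaws is None: yaws=[0] if sym else np.arange(8)*np.pi/4
    def cost(q):
        c=0
        for m,cp in obs:
            r=render(name,(q[0],q[1],q[2]/10),cp,z); c+=1-np.minimum(r,m).sum()/max(np.maximum(r,m).sum(),1)
        return c/len(obs)
    best=[]
    for t in yaws:
        s=np.array([x0[0],x0[1],t*10]); d=np.diag([.012,.012,3.])
        best.append(minimize(cost,s,method='Nelder-Mead',options=dict(initial_simplex=np.vstack([s,s+d]),xatol=1e-4,fatol=1e-5,maxiter=120)))
    b=sorted(best,key=lambda r:r.fun)
    return [(round(r.fun,3),*np.round([r.x[0],r.x[1],(r.x[2]/10+np.pi)%(2*np.pi)-np.pi],4)) for r in b[:3]]
E
cat > m1.py <<'E'
from fit import *; from cell import cams,silhouettes
import pickle
obs={}
C={c:cams.camera_params(c) for c in('scene','side')}
for c in C: cams.snapshot(c)
for n in M:
    o=[]
    for c in C:
        r=silhouettes(n,c)
        if r: print(n,c,[(round(k['confidence'],2),np.round(k['extent']).astype(int).tolist()) for k in r[:3]]); o.append((np.array(r[0]['pixels']),C[c],c))
    obs[n]=o
pickle.dump(obs,open('obs.pkl','wb'))
for n,o in obs.items():
    if not o: print(n,'none'); continue
    print(n,fit(n,[a[:2] for a in o]),[(a[2],[round(float(v),3) for v in fit(n,[a[:2]])[0]]) for a in o] if n.startswith('weight') else '')
E
time python3 m1.py
```

```text
support_beam scene [(0.57, [246, 248, 49, 36])]
support_beam side [(0.85, [279, 179, 32, 33])]
loading_nose scene [(0.81, [370, 258, 15, 39]), (0.71, [177, 210, 51, 33])]
loading_nose side [(0.83, [253, 252, 25, 27])]
vice_grip scene [(0.83, [301, 252, 31, 41]), (0.33, [279, 190, 19, 31])]
vice_grip side [(0.92, [265, 208, 23, 31])]
weight_large scene [(0.86, [279, 192, 23, 32])]
weight_large side [(0.68, [371, 179, 12, 16])]
weight_small scene [(0.27, [483, 236, 64, 48])]
weight_small side [(0.57, [326, 184, 10, 15])]
weight_middle scene [(0.72, [380, 204, 13, 19]), (0.39, [280, 190, 20, 31])]
weight_middle side [(0.76, [365, 261, 19, 28])]
platen scene [(0.62, [375, 229, 30, 28])]
platen side [(0.61, [324, 184, 11, 12]), (0.6, [310, 262, 24, 28])]
beaker scene [(0.6, [325, 186, 30, 43]), (0.2, [280, 191, 17, 31])]
beaker side [(0.87, [373, 210, 27, 46]), (0.54, [252, 251, 27, 29])]
bend_tray scene [(0.62, [483, 236, 67, 48])]
bend_tray side [(0.85, [317, 362, 95, 75])]
pull_tray scene [(0.83, [177, 208, 50, 31])]
pull_tray side [(0.84, [345, 144, 50, 16])]
support_beam [(np.float64
[... 1325 characters left out ...]
4(0.5404), np.float64(0.1224), np.float64(0.1766))] 
beaker [(np.float64(0.159), np.float64(0.4346), np.float64(-0.0077), np.float64(0.0691))] 
bend_tray [(np.float64(0.031), np.float64(0.499), np.float64(0.3278), np.float64(-0.0629)), (np.float64(0.031), np.float64(0.499), np.float64(0.3278), np.float64(3.0787)), (np.float64(0.031), np.float64(0.4991), np.float64(0.3278), np.float64(3.0777))] 
pull_tray [(np.float64(0.056), np.float64(0.5114), np.float64(-0.3358), np.float64(3.1291)), (np.float64(0.056), np.float64(0.5114), np.float64(-0.3358), np.float64(-0.0125)), (np.float64(0.057), np.float64(0.5111), np.float64(-0.336), np.float64(-0.0094))] 
real	0m22.553s
user	0m25.286s
sys	0m14.556s
```

```bash
cat > ov.py <<'E'
from fit import *; import sys
C=__import__('cell').cams.camera_params
def crop(img,cp,c,w,h,k,objs):
    u0,v0=c[0]-w//2,c[1]-h//2
    im=cv2.resize(img[v0:v0+h,u0:u0+w],None,fx=k,fy=k,interpolation=cv2.INTER_CUBIC)
    for P,col in objs:
        p=((proj(P,cp)-[u0,v0]+.5)*k).astype(int); cv2.polylines(im,[p.reshape(-1,1,2)],True,col,1)
    return im
def rect(cx,cy,w,h,q,z=.014):
    return pts([np.array([[cx-w/2,cy-h/2,z*1000],[cx+w/2,cy-h/2,z*1000],[cx+w/2,cy+h/2,z*1000],[cx-w/2,cy+h/2,z*1000]])],*q)[0]
E
python3 - <<'E'
from ov import *
sc,sd=cv2.imread('pics/scene0.png'),cv2.imread('pics/side0.png'); a,b=C('scene'),C('side')
q=(.499,.3278,-.0629); p=(.5114,-.3358,-.0125)
R=[(rect(0,0,128,122,q),(0,255,0))]; P=[(rect(0,0,118,64,p),(0,255,0))]
beam=[(rect(0,0,100,24,(.6529,-.1138,1.2538),.034),(0,0,255)),(rect(0,0,100,24,(.6529,-.1138,1.2538),0),(0,255,0))]
t1=np.hstack([crop(sc,a,(481,236),80,60,4,R),crop(sd,b,(318,360),120,78,3,R)[:234]] if 0 else [crop(sc,a,(481,236),80,60,4,R),crop(sd,b,(320,360),80,60,4,R)])
t2=np.hstack([crop(sc,a,(178,208),80,60,4,P),crop(sd,b,(345,146),80,60,4,P)])
t2=np.vstack([t2])
t3=np.hstack([crop(sc,a,(247,248),80,40,4,beam),crop(sd,b,(280,179),80,40,4,beam)])
im=np.vstack([t1,t2[:200],t3[:160]]);print(im.shape); cv2.imwrite('pics/ov1.png',im[:600])
E
```

```text
(600, 640, 3)
```

View pics/ov1.png

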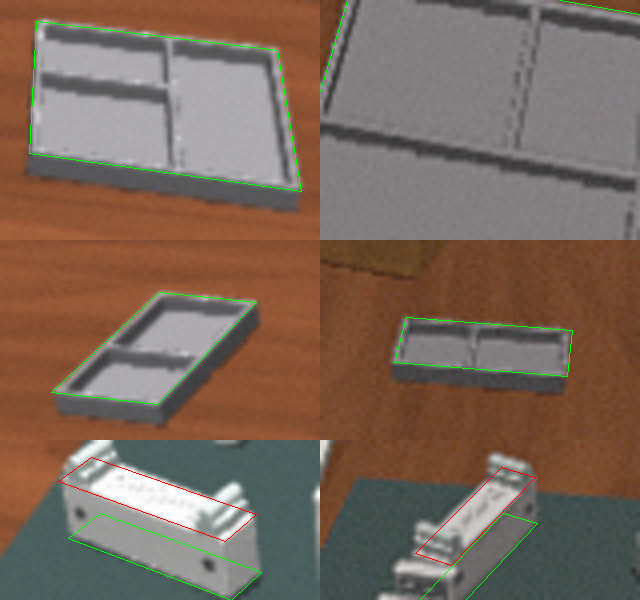

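The overlay puts bend-tray yaw at -0.063: long bay on world +y, small bay at low x. Pull-tray yaw is -0.0125, with the larger bay at low x. The beam fit looks right. I'll move over the stock and check it with the wrist camera.

Emit:
carry_out(
  increments=[3,4.5,1,0.1,1,6,9,2,0.2,1,9,14,3,0.3,1,12,18.5,4,0.4,1,15,23,5,0.5,1],
  squeeze=60,
)

```text
time_s: 1.88
eef_pos: [0.314, -0.3976, 0.282]
orientation: [0.929, 0.37, 0.0, 0.001]
wrist_force: [0.5, -0.3, -0.2]
width: 1.001
grip_force: 0.0
```

Emit:
carry_out(
  increments=[3,4.5,0,0.1,1,6,9,0,0.2,1,9,14,0,0.3,1,12,18.5,0,0.4,1,15,23,0,0.5,1],
)

```text
time_s: 2.5
eef_pos: [0.464, -0.1677, 0.2818]
orientation: [0.809, 0.588, 0.0, 0.001]
wrist_force: [1.4, -0.8, 0.6]
width: 0.997
grip_force: 0.0
```

Emit:
carry_out(
  increments=[3,4.5,0,0,1,6,8,0,0,1,9,12,0,0,1,9,12,0,0,1,9,12,0,0,1],
)

```text
time_s: 3.12
eef_pos: [0.553, -0.0497, 0.2812]
orientation: [0.81, 0.587, -0.0, 0.0]
wrist_force: [0.8, 0.7, -0.7]
width: 0.999
grip_force: 0.0
```

```bash
cat > wr.py <<'E'
from fit import *; from cell import cams,silhouettes,readout
import sys
def wrist(names,png=None,R={}):
    s=readout.read_state(); o=s['orientation']; print('t',round(s['time_s'],2),'tcp',np.round(s['eef_pos'],4),'psi',round(2*np.arctan2(o[1],o[0]),4),'w',round(s['width'],3),'g',round(s['grip_force'],1),'f',np.round(s['wrist_force'],1))
    cp=cams.camera_params('wrist'); im=cams.snapshot('wrist')
    if png: cv2.imwrite(png,im)
    for n in names:
        r=silhouettes(n,'wrist')
        for k in r[:2]:
            if k['confidence']<.3: continue
            f=fit(n,[(np.array(k['pixels']),cp)])
            print(n,round(k['confidence'],2),[[float(round(v,4)) for v in a] for a in f[:2]])
if __name__=='__main__': wrist(sys.argv[2:],sys.argv[1])
E
python3 wr.py pics/w1.png support_beam loading_nose vice_grip weight_large weight_small
```

```text
t 3.12 tcp [ 0.553  -0.0497  0.2812] psi 1.2538 w 0.999 g 0.0 f [ 0.8  0.7 -0.7]
support_beam 0.71 [[0.068, 0.6529, -0.1121, 1.2305], [0.068, 0.6529, -0.1121, -1.9111]]
support_beam 0.43 [[0.508, 0.5581, 0.144, 1.0573], [0.508, 0.5581, 0.144, -2.0843]]
loading_nose 0.91 [[0.061, 0.6547, 0.1232, -3.0335], [0.061, 0.6547, 0.1232, 0.1081]]
vice_grip 0.97 [[0.103, 0.6603, -0.0063, 1.5028], [0.103, 0.6602, -0.0065, 1.5153]]
weight_large 0.7 [[0.046, 0.4373, -0.1136, 0.0135]]
weight_small 0.69 [[0.148, 0.5461, -0.1159, 0.0477]]
weight_small 0.57 [[0.871, 0.3921, 0.0041, 0.3959]]
```

Emit:
carry_out(
  increments=[5,-3,-2,-0.02,0.4,10,-6.2,-4,-0.02,0.4,10,-6.2,-10,-0.02,0.4,10,-6.2,-16,-0.02,0.4,10,-6.2,-20,-0.02,0.4],
)

```text
time_s: 4.05
eef_pos: [0.6515, -0.112, 0.0779]
orientation: [0.816, 0.578, -0.001, -0.001]
wrist_force: [0.7, -0.2, 0.2]
width: 0.7
grip_force: 0.0
```

Emit:
carry_out(
  increments=[0,0,-3,0,0.4,0,0,-5.5,0,0.4,0,0,-7,0,0.4,0,0,-7,0,0.4,0,0,-7,0,0.4],
)

```text
time_s: 4.68
eef_pos: [0.6541, -0.1114, 0.0126]
orientation: [0.816, 0.578, 0.001, 0.001]
wrist_force: [-0.2, 0.4, 1.2]
width: 0.7
grip_force: 0.0
```

Emit:
carry_out(
  increments=[0,0,0,0,-1,0,0,0,0,-1,0,0,0,0,-1,0,0,0,0,-1,0,0,0,0,-1],
)

```text
time_s: 5.3
eef_pos: [0.6541, -0.1113, 0.0126]
orientation: [0.816, 0.578, 0.001, 0.001]
wrist_force: [-0.4, -0.6, 6.0]
width: 0.267
grip_force: 61.4
```

```bash
python3 -c "
from wr import *; wrist([])
cv2.imwrite('pics/s2.png',np.hstack([cams.snapshot('scene')[140:340,130:330],cams.snapshot('side')[100:300,200:400]]).repeat(2,0).repeat(2,1))"
```

```text
t 5.3 tcp [ 0.6541 -0.1113  0.0126] psi 1.2338 w 0.267 g 61.4 f [-0.4 -0.6  6. ]
```

View pics/s2.png

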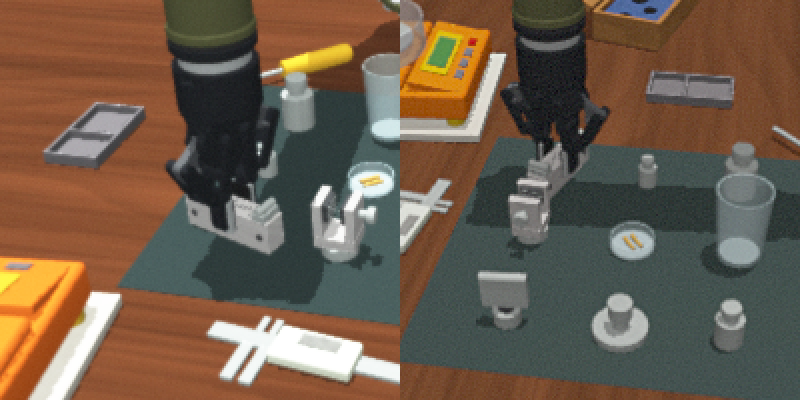

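Emit:
carry_out(
  increments=[0,0,4,0,-1,0,0,9,0,-1,-1,3,12,0.17,-1,-3,8,12,0.34,-1,-5,13,12,0.51,-1],
)

```text
time_s: 6.08
eef_pos: [0.602, 0.0198, 0.1308]
orientation: [0.642, 0.767, -0.0, -0.0]
wrist_force: [0.2, 1.1, -2.8]
width: 0.265
grip_force: 60.4
```

Emit:
carry_out(
  increments=[-2,5.5,0,0.17,-1,-4,11,0,0.34,-1,-6,16.5,0,0.51,-1,-8,22,0,0.68,-1,-10,27.5,0,0.85,-1],
)

```text
time_s: 6.7
eef_pos: [0.5019, 0.2946, 0.1305]
orientation: [0.268, 0.963, -0.001, -0.0]
wrist_force: [0.7, -0.4, -3.3]
width: 0.266
grip_force: 60.4
```

Emit:
carry_out(
  increments=[0,3.5,0,0.17,-1,-0.3,6.7,0,0.34,-1,-0.3,6.7,0,0.485,-1,-0.3,6.7,0,0.485,-1,-0.3,6.7,0,0.485,-1],
)

```text
time_s: 7.32
eef_pos: [0.5003, 0.3597, 0.1307]
orientation: [0.033, 0.999, -0.001, -0.0]
wrist_force: [-0.4, 0.3, -2.7]
width: 0.263
grip_force: 60.5
```

```bash
python3 wr.py pics/w3.png bend_tray
```

```text
t 7.33 tcp [0.5003 0.3597 0.1307] psi 3.0754 w 0.263 g 60.5 f [-0.4  0.3 -2.7]
bend_tray 0.76 [[0.314, 0.498, 0.329, -0.0642], [0.314, 0.4979, 0.329, 3.0771]]
```

View pics/w3.png

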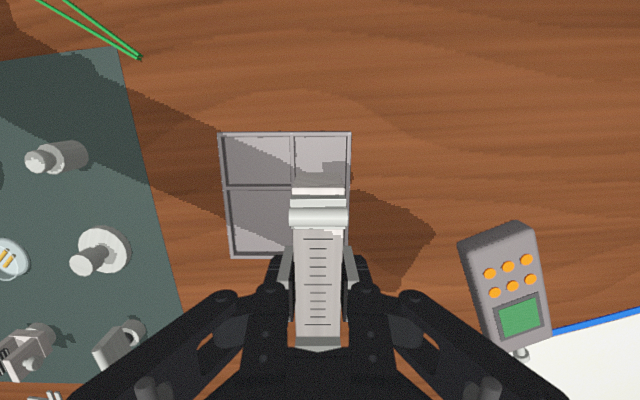

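The wrist view shows the beam gripped squarely and lined up over the long bay. I'm lowering it.

Emit:
carry_out(
  increments=[0,0,-4,0,-1,0,0,-7.5,0,-1,0,0,-9.5,0,-1,0,0,-10.5,0,-1,0,0,-11,0,-1],
)

```text
time_s: 8.05
eef_pos: [0.5006, 0.3611, 0.0217]
orientation: [0.032, 1.0, 0.0, 0.0]
wrist_force: [0.3, 0.6, -1.2]
width: 0.266
grip_force: 60.4
```

Emit:
carry_out(
  increments=[0,0,-0.1,0,-1,0,0,-0.2,0,-1,0,0,-0.3,0,-1,0,0,-0.4,0,-1,0,0,-0.4,0,-1],
)

```text
time_s: 8.68
eef_pos: [0.5002, 0.3607, 0.0173]
orientation: [0.031, 1.0, -0.0, 0.0]
wrist_force: [-0.5, 0.1, -2.6]
width: 0.265
grip_force: 60.4
```

Emit:
carry_out(
  increments=[0,0,-0.1,0,-1,0,0,-0.1,0,-0.2,0,0,-0.1,0,-0.2,0,0,-0.1,0,-0.2,0,0,-0.1,0,-0.2],
)

```text
time_s: 9.3
eef_pos: [0.5003, 0.3609, 0.0165]
orientation: [0.031, 1.0, 0.0, 0.0]
wrist_force: [0.0, 0.3, -0.8]
width: 0.403
grip_force: 0.0
```

Emit:
carry_out(
  increments=[0,0,1,0,-0.2,0,0,4,0,-0.2,0,0,9,0,-0.2,0,0,13,0,-0.2,0,-5,16,0,0.2],
)

```text
time_s: 9.93
eef_pos: [0.4985, 0.3157, 0.1798]
orientation: [0.027, 1.0, 0.003, 0.001]
wrist_force: [0.6, -0.7, 0.4]
width: 0.591
grip_force: 0.0
```

```bash
python3 wr.py pics/w4.png support_beam
python3 - <<'E'
from fit import *; from cell import cams,silhouettes
o=[]
for c in('scene','side'):
    cp=cams.camera_params(c); im=cams.snapshot(c); cv2.imwrite(f'pics/{c}4.png',im); r=silhouettes('support_beam',c)
    if r: o.append((np.array(r[0]['pixels']),cp)); print(c,r[0]['confidence'],fit('support_beam',o[-1:],[0],z=.004)[0])
E
```

```text
t 9.93 tcp [0.4985 0.3157 0.1798] psi 3.087 w 0.591 g 0.0 f [ 0.6 -0.7  0.4]
support_beam 0.6 [[0.046, 0.5005, 0.3608, -0.0675], [0.046, 0.5005, 0.3608, 3.0741]]
scene 0.63 (np.float64(0.088), np.float64(0.4968), np.float64(0.3597), np.float64(-0.065))
side 0.94 (np.float64(0.077), np.float64(0.5024), np.float64(0.3599), np.float64(-0.0637))
```

Emit:
carry_out(
  increments=[-0.8,-5.5,0,-0.17,0.4,-1.6,-11,0,-0.34,0.4,-2.4,-16.5,0,-0.51,0.4,-3.2,-22,0,-0.68,0.4,-4,-27.5,0,-0.85,0.4],
  squeeze=80,
)

```text
time_s: 10.85
eef_pos: [0.4594, 0.0357, 0.1758]
orientation: [0.442, 0.897, 0.0, -0.0]
wrist_force: [1.2, -0.4, 0.2]
width: 0.699
grip_force: 0.0
```

Emit:
carry_out(
  increments=[-0.8,-5,0,-0.17,0.4,-1.6,-10,0,-0.34,0.4,-2.2,-15.1,0,-0.51,0.4,-2.2,-15.1,-3,-0.68,0.4,-2.2,-15.1,-6.5,-0.68,0.4],
)

```text
time_s: 11.48
eef_pos: [0.4387, -0.1146, 0.1105]
orientation: [0.715, 0.699, 0.0, 0.0]
wrist_force: [-0.8, -0.0, 0.2]
width: 0.702
grip_force: 0.0
```

Emit:
carry_out(
  increments=[0,0,-4,0,0.4,0,0,-7.5,0,0.4,0,0,-9.8,0,0.4,0,0,-9.8,0,0.4,0,0,-9.8,0,0.4],
)

```text
time_s: 12.1
eef_pos: [0.439, -0.1142, 0.0139]
orientation: [0.714, 0.7, 0.0, 0.0]
wrist_force: [0.4, 0.5, -0.9]
width: 0.698
grip_force: 0.0
```

Emit:
carry_out(
  increments=[0,0,0,0,-1,0,0,0,0,-1,0,0,0,0,-1,0,0,0,0,-1,0,0,0,0,-1],
)

```text
time_s: 12.72
eef_pos: [0.4392, -0.1154, 0.0148]
orientation: [0.715, 0.699, 0.0, 0.001]
wrist_force: [-1.5, 0.7, 5.7]
width: 0.419
grip_force: 79.2
```

```bash
python3 -c "
from wr import *; wrist([])
cv2.imwrite('pics/s5.png',np.hstack([cams.snapshot('scene')[100:300,180:380],cams.snapshot('side')[100:300,270:470]]).repeat(2,0).repeat(2,1))"
```

```text
t 12.72 tcp [ 0.4392 -0.1154  0.0148] psi 1.5487 w 0.419 g 79.2 f [-1.5  0.7  5.7]
```

View pics/s5.png

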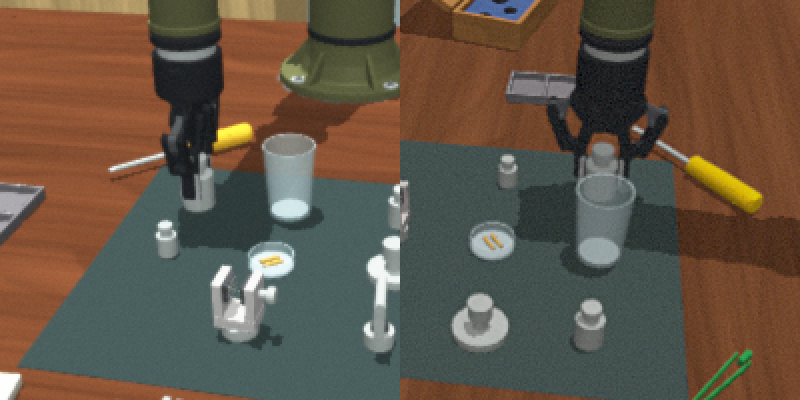

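The side view shows the large weight gripped on its body; the beaker, dish and others haven't moved. Carrying it to the square bay.

Emit:
carry_out(
  increments=[0,0,4,0,-1,0,0,9,0,-1,0,0,13.5,0,-1,1,5,13.5,0,-1,2,10,13.5,0,-1],
)

```text
time_s: 13.5
eef_pos: [0.4581, -0.0151, 0.1488]
orientation: [0.716, 0.698, -0.001, 0.001]
wrist_force: [0.7, 0.2, -5.0]
width: 0.422
grip_force: 82.3
```

Emit:
carry_out(
  increments=[1.2,6,0,0,-1,2.4,12,0,0,-1,3.6,18,0,0,-1,4.8,24,0,0,-1,6,29,0,0,-1],
)

```text
time_s: 14.12
eef_pos: [0.5178, 0.2767, 0.1478]
orientation: [0.715, 0.7, -0.001, -0.0]
wrist_force: [0.4, -0.6, -3.9]
width: 0.42
grip_force: 82.2
```

Emit:
carry_out(
  increments=[0.3,2.6,-1,0,-1,0.3,2.6,-5,0,-1,0.3,2.6,-9,0,-1,0.3,2.6,-11.5,0,-1,0.3,2.6,-12.5,0,-1],
)

```text
time_s: 14.75
eef_pos: [0.5206, 0.2998, 0.0219]
orientation: [0.715, 0.699, -0.001, -0.0]
wrist_force: [0.1, -0.5, -4.5]
width: 0.427
grip_force: 82.1
```

```bash
python3 -c "
from wr import *; wrist([])
cv2.imwrite('pics/s6.png',np.hstack([cams.snapshot('scene')[140:290,400:550],cams.snapshot('side')[250:400,230:380]]).repeat(2,0).repeat(2,1))"
```

```text
t 14.75 tcp [0.5206 0.2998 0.0219] psi 1.5483 w 0.427 g 82.1 f [ 0.1 -0.5 -4.5]
```

View pics/s6.png

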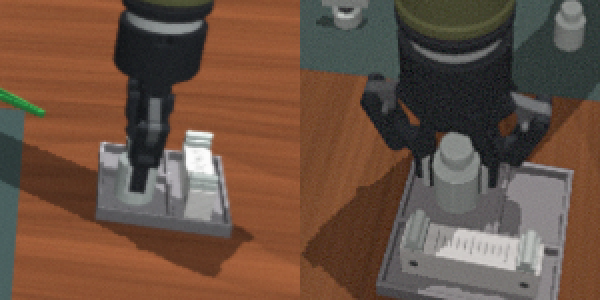

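The weight hangs upright over the square bay, 3 mm above the floor.

Emit:
carry_out(
  increments=[0,0,-0.1,0,-1,0,0,-0.2,0,-1,0,0,-0.25,0,-1,0,0,-0.25,0,-1,0,0,-0.25,0,-1],
)

```text
time_s: 15.52
eef_pos: [0.5212, 0.3008, 0.0209]
orientation: [0.715, 0.699, 0.0, 0.0]
wrist_force: [0.0, -0.2, -4.3]
width: 0.424
grip_force: 82.1
```

Emit:
carry_out(
  increments=[0,0,0,0,0.1,0,0,0,0,0.1,0,0,0,0,0.1,0,0,0,0,0.1,0,0,2,0,0.1],
)

```text
time_s: 16.15
eef_pos: [0.5202, 0.3001, 0.0403]
orientation: [0.715, 0.699, -0.001, -0.0]
wrist_force: [0.0, 1.2, -0.1]
width: 0.548
grip_force: 0.0
```

Emit:
carry_out(
  increments=[0,0,5,0,0.1,0,0,10,0,0.1,0,0,15,0,0.1,0,-6,15,-0.15,0.1,1.5,-10,15,-0.3,-0.2],
)

```text
time_s: 16.77
eef_pos: [0.5361, 0.1998, 0.193]
orientation: [0.812, 0.583, 0.001, 0.001]
wrist_force: [0.6, -0.5, 0.8]
width: 0.4
grip_force: 0.0
```

```bash
python3 wr.py pics/w7.png loading_nose
python3 - <<'E'
from fit import *; from cell import cams,silhouettes
for c in('scene','side'):
    cp=cams.camera_params(c); im=cams.snapshot(c)
    for n in('weight_large','loading_nose'):
        r=silhouettes(n,c)
        if r: print(c,n,r[0]['confidence'],fit(n,[(np.array(r[0]['pixels']),cp)],[0.1],z=.004*(n[0]=='w'))[0])
E
```

```text
t 16.77 tcp [0.5361 0.1998 0.193 ] psi 1.2453 w 0.4 g 0.0 f [ 0.6 -0.5  0.8]
loading_nose 0.56 [[0.069, 0.6539, 0.1237, 0.0326], [0.069, 0.6539, 0.1237, -3.109]]
scene weight_large 0.69 (np.float64(0.071), np.float64(0.5158), np.float64(0.3008), np.float64(0.015))
scene loading_nose 0.62 (np.float64(0.113), np.float64(0.6518), np.float64(0.1216), np.float64(0.0766))
side weight_large 0.65 (np.float64(0.041), np.float64(0.5212), np.float64(0.3004), np.float64(0.245))
side loading_nose 0.63 (np.float64(0.056), np.float64(0.6562), np.float64(0.1225), np.float64(0.0472))
```

Emit:
carry_out(
  increments=[3,-2,0,-0.17,0,6,-4,0,-0.34,0,9,-6,0,-0.51,0,11.8,-7.7,0,-0.68,0,11.8,-7.7,0,-0.85,0],
  squeeze=60,
)

```text
time_s: 17.8
eef_pos: [0.6558, 0.1226, 0.1899]
orientation: [0.981, 0.194, -0.0, -0.0]
wrist_force: [-0.1, -0.2, 0.4]
width: 0.505
grip_force: 0.0
```

Emit:
carry_out(
  increments=[0,0,-2,-0.17,0,0,0,-5,-0.34,0,0,0,-7,-0.34,0,0,0,-9,-0.34,0,0,0,-9,-0.34,0],
)

```text
time_s: 18.42
eef_pos: [0.653, 0.1238, 0.0989]
orientation: [1.0, 0.03, -0.002, 0.0]
wrist_force: [0.4, 0.7, -0.3]
width: 0.501
grip_force: 0.0
```

```bash
python3 wr.py pics/w8.png loading_nose
```

```text
t 18.43 tcp [0.653  0.1238 0.0989] psi 0.061 w 0.501 g 0.0 f [ 0.4  0.7 -0.3]
loading_nose 0.8 [[0.052, 0.655, 0.123, 0.0841], [0.052, 0.655, 0.123, -3.0569]]
```

View pics/w8.png

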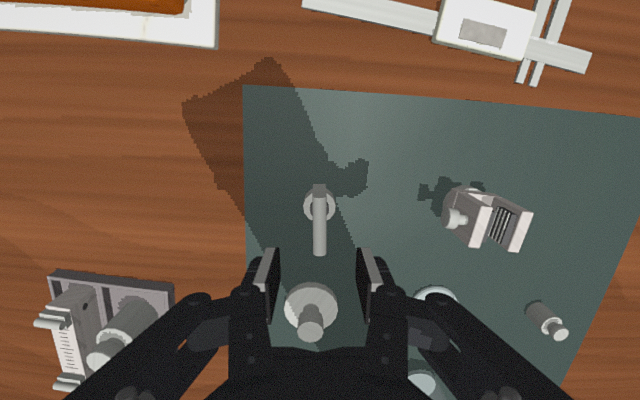

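The nose blade at column 319 lies centred between the pads (270 to 370). I'm descending and closing.

Emit:
carry_out(
  increments=[0.1,0,-3,0.02,0,0.1,0,-5.5,0.02,0,0.1,0,-7.5,0.02,0,0.1,0,-7.5,0.02,0,0.1,0,-7.5,0.02,0],
)

```text
time_s: 19.15
eef_pos: [0.6561, 0.1242, 0.0271]
orientation: [0.999, 0.039, 0.001, -0.0]
wrist_force: [0.8, 0.1, 0.5]
width: 0.501
grip_force: 0.0
```

Emit:
carry_out(
  increments=[0,0,0,0,-1,0,0,0,0,-1,0,0,0,0,-1,0,0,0,0,-1,0,0,0,0,-1],
)

```text
time_s: 19.77
eef_pos: [0.6559, 0.1239, 0.0268]
orientation: [0.999, 0.039, 0.001, 0.0]
wrist_force: [-0.8, 0.4, 5.6]
width: 0.105
grip_force: 60.1
```

Emit:
carry_out(
  increments=[0,0,0,0,-1,0,0,3,0,-1,0,0,7,0,-1,0,0,12,0,-1,0,0,12,0,-1],
)

```text
time_s: 20.4
eef_pos: [0.6575, 0.125, 0.1502]
orientation: [0.999, 0.039, 0.004, -0.001]
wrist_force: [0.2, -0.6, -1.9]
width: 0.109
grip_force: 59.3
```

Emit:
carry_out(
  increments=[-4,4,0,-0.03,-1,-8,8,0,-0.06,-1,-12,11,0,-0.1,-1,-16,15,0,-0.1,-1,-19.4,18,0,-0.1,-1],
)

```text
time_s: 21.02
eef_pos: [0.4584, 0.3049, 0.1444]
orientation: [1.0, -0.01, -0.001, 0.0]
wrist_force: [-0.8, 0.7, -0.5]
width: 0.11
grip_force: 59.2
```

Emit:
carry_out(
  increments=[0,0,-3,0,-1,0,0,-6,0,-1,0,0,-9,0,-1,0,0,-10.5,0,-1,0,0,-11.2,0,-1],
)

```text
time_s: 21.65
eef_pos: [0.4605, 0.3034, 0.0327]
orientation: [1.0, -0.011, -0.001, 0.0]
wrist_force: [-0.3, -0.6, -1.2]
width: 0.11
grip_force: 59.3
```

```bash
python3 -c "
from wr import *; wrist([])
cv2.imwrite('pics/s9.png',np.hstack([cams.snapshot('scene')[140:290,400:550],cams.snapshot('side')[250:400,230:380]]).repeat(2,0).repeat(2,1))"
```

```text
t 21.65 tcp [0.4605 0.3034 0.0327] psi -0.021 w 0.11 g 59.3 f [-0.3 -0.6 -1.2]
```

View pics/s9.png

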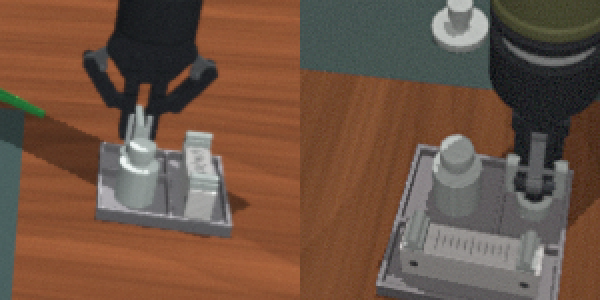

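The nose is upright over the small bay, about 2 mm above the floor and clear of the weight.

Emit:
carry_out(
  increments=[0,0,-0.1,0,-1,0,0,-0.15,0,-1,0,0,-0.15,0,-1,0,0,-0.15,0,-0.4,0,0,-0.15,0,-0.4],
)

```text
time_s: 22.42
eef_pos: [0.4614, 0.3039, 0.0326]
orientation: [1.0, -0.011, 0.0, -0.0]
wrist_force: [0.3, 0.5, 0.0]
width: 0.3
grip_force: 0.0
```

Emit:
carry_out(
  increments=[0,0,0,0,-0.4,0,0,0,0,-0.4,0,0,3,0,-0.4,0,0,8,0,-0.4,0,0,14,0,-0.4],
)

```text
time_s: 23.05
eef_pos: [0.4605, 0.3033, 0.173]
orientation: [1.0, -0.01, -0.001, 0.0]
wrist_force: [1.6, 0.2, 0.3]
width: 0.297
grip_force: 0.0
```

```bash
cat > m2.py <<'E'
from fit import *; from cell import cams,silhouettes,readout; import sys
print(np.round(readout.read_state()['eef_pos'],4))
for c in('scene','side'):
    cp=cams.camera_params(c); im=cams.snapshot(c)
    for a in sys.argv[1:]:
        n,z=a.split(':')
        for r in silhouettes(n,c)[:1]: print(c,n,r['confidence'],[[float(round(v,4)) for v in f] for f in fit(n,[(np.array(r['pixels']),cp)],z=float(z))[:1]])
E
python3 m2.py loading_nose:.004 weight_large:.004 support_beam:.004 vice_grip:0
```

```text
[0.4605 0.3033 0.173 ]
scene weight_large 0.61 [[0.054, 0.5158, 0.3008, -0.0424]]
scene support_beam 0.61 [[0.115, 0.4974, 0.3599, -0.0818]]
scene vice_grip 0.85 [[0.075, 0.658, -0.0076, 1.5078]]
side loading_nose 0.89 [[0.096, 0.4618, 0.3029, -0.0156]]
side weight_large 0.68 [[0.057, 0.5215, 0.3006, 0.0146]]
side support_beam 0.85 [[0.067, 0.5022, 0.3601, -0.0683]]
side vice_grip 0.73 [[0.057, 0.6616, -0.0065, 1.5454]]
```

Emit:
carry_out(
  increments=[3,-5,0,0.17,0.4,6.5,-10,0,0.34,0.4,10,-15,0,0.51,0.4,13,-20,0,0.68,0.4,16,-25,0,0.85,0.4],
)

```text
time_s: 24.18
eef_pos: [0.6217, 0.052, 0.1716]
orientation: [0.914, 0.405, -0.0, -0.0]
wrist_force: [0.3, 0.3, 0.2]
width: 0.698
grip_force: 0.0
```

Emit:
carry_out(
  increments=[2,-3,0,0.17,0.4,3.9,-6,-1,0.34,0.4,3.9,-6,-4,0.51,0.4,3.9,-6,-7,0.68,0.4,3.9,-6,-7,0.7,0.4],
)

```text
time_s: 24.8
eef_pos: [0.6579, -0.0066, 0.0988]
orientation: [0.722, 0.692, -0.002, -0.003]
wrist_force: [-0.1, 0.2, -0.0]
width: 0.698
grip_force: 0.0
```

```bash
python3 wr.py pics/w10.png vice_grip
```

```text
t 24.8 tcp [ 0.6579 -0.0066  0.0988] psi 1.5282 w 0.698 g 0.0 f [-0.1  0.2 -0. ]
vice_grip 0.84 [[0.072, 0.6603, -0.0061, 1.5074], [0.072, 0.6602, -0.0062, 1.4988]]
```

View pics/w10.png

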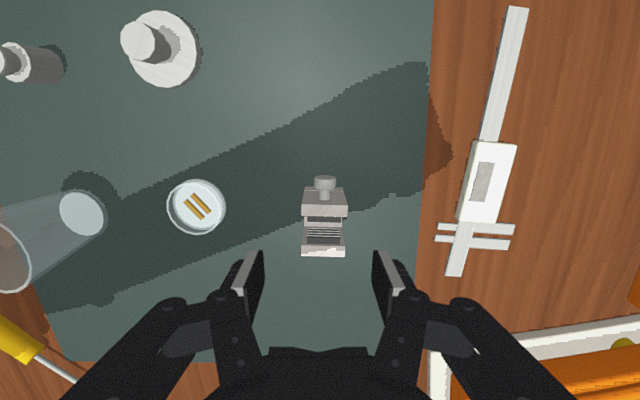

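The vice sits at column 323, between pads at 262 and 375, with its thumbscrew pointing away. Aligned, so I'm grasping it.

Emit:
carry_out(
  increments=[0,0,-3,-0.01,0.4,0,0,-6,-0.01,0.4,0,0,-8,-0.01,0.4,0,0,-8,-0.01,0.4,0,0,-8,-0.01,0.4],
)

```text
time_s: 25.52
eef_pos: [0.6613, -0.0059, 0.0239]
orientation: [0.725, 0.688, 0.001, 0.001]
wrist_force: [-0.4, 0.9, 0.1]
width: 0.701
grip_force: 0.0
```

Emit:
carry_out(
  increments=[0,0,0,0,-1,0,0,0,0,-1,0,0,0,0,-1,0,0,0,0,-1,0,0,0,0,-1],
)

```text
time_s: 26.15
eef_pos: [0.6612, -0.0062, 0.0243]
orientation: [0.725, 0.688, 0.001, 0.001]
wrist_force: [-0.9, -0.5, 6.0]
width: 0.271
grip_force: 61.9
```

Emit:
carry_out(
  increments=[0,0,0,0,-1,0,0,3,0,-1,0,0,7,0,-1,0,0,12,0,-1,0,0,12,0,-1],
)

```text
time_s: 26.78
eef_pos: [0.6627, -0.0054, 0.1471]
orientation: [0.725, 0.688, 0.003, 0.003]
wrist_force: [-0.4, 0.4, -2.2]
width: 0.27
grip_force: 61.1
```

The width is 0.271, where about 0.36 was expected for 32 mm. I'll look before carrying on.

```bash
python3 -c "
from wr import *; wrist([])
w=cams.snapshot('wrist')[130:330,220:420]
cv2.imwrite('pics/s11.png',np.hstack([cams.snapshot('scene')[120:320,220:420],cams.snapshot('side')[80:280,170:370],w]).repeat(2,0).repeat(2,1)[:, :1200])
import cv2 as c; i=c.imread('pics/s11.png'); c.imwrite('pics/s11.png',c.resize(i,(798,266)))"
```

```text
t 26.77 tcp [ 0.6627 -0.0054  0.1471] psi 1.5187 w 0.27 g 61.1 f [-0.4  0.4 -2.2]
```

View pics/s11.png

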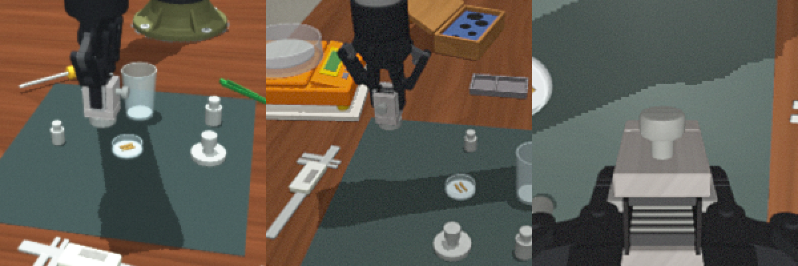

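The vice is in the hand and upright. The pads sit on the narrower jaw section between the cheeks, which explains the width. Carrying on to the pull tray.

Emit:
carry_out(
  increments=[-3,-5,0,0,-1,-5.5,-10,0,0,-1,-8,-15,0,0,-1,-10.5,-20,0,0.02,-1,-13,-25,0,0.04,-1],
)

```text
time_s: 27.6
eef_pos: [0.5281, -0.2576, 0.1407]
orientation: [0.711, 0.703, -0.0, -0.001]
wrist_force: [1.1, -0.4, -1.9]
width: 0.272
grip_force: 61.3
```

Emit:
carry_out(
  increments=[-3,-5,0,0,-1,-4.5,-8,-2,0,-1,-4.5,-8,-6,0,-1,-4.5,-8,-8,0,-1,-4.5,-8,-8,0,-1],
)

```text
time_s: 28.22
eef_pos: [0.4841, -0.3344, 0.0603]
orientation: [0.711, 0.703, 0.0, -0.002]
wrist_force: [0.1, 0.8, -1.2]
width: 0.268
grip_force: 61.2
```

```bash
python3 wr.py pics/w12.png pull_tray vice_grip
```

```text
t 28.23 tcp [ 0.4841 -0.3344  0.0603] psi 1.5604 w 0.268 g 61.2 f [ 0.1  0.8 -1.2]
pull_tray 0.91 [[0.254, 0.5116, -0.3336, -0.0175], [0.254, 0.5116, -0.3336, 3.1241]]
vice_grip 0.72 [[0.31, 0.482, -0.3484, -1.3254], [0.312, 0.4828, -0.3483, -1.8413]]
```

View pics/w12.png

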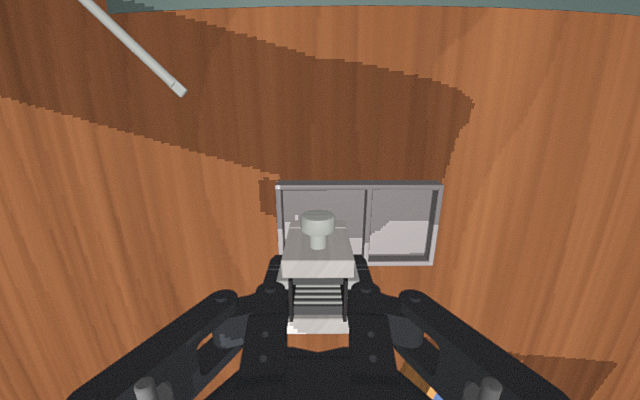

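The vice is over the larger bay of the pull tray, at columns 280 to 365.

Emit:
carry_out(
  increments=[0.2,0,-1.5,0,-1,0.2,0,-2.3,0,-1,0.2,0,-2.8,0,-1,0.2,0,-3,0,-1,0.2,0,-3,0,-1],
)

```text
time_s: 29.0
eef_pos: [0.4873, -0.3362, 0.0323]
orientation: [0.711, 0.703, 0.0, 0.0]
wrist_force: [0.7, 0.1, -2.1]
width: 0.266
grip_force: 61.3
```

```bash
python3 -c "
from wr import *; wrist([])
cv2.imwrite('pics/s13.png',np.hstack([cams.snapshot('scene')[130:250,100:260],cams.snapshot('side')[80:200,270:430]]).repeat(2,0).repeat(2,1))"
```

```text
t 29.0 tcp [ 0.4873 -0.3362  0.0323] psi 1.5588 w 0.266 g 61.3 f [ 0.7  0.1 -2.1]
```

View pics/s13.png

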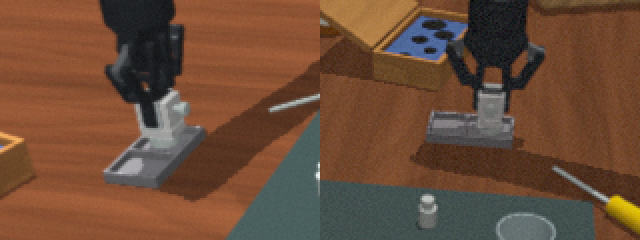

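Emit:
carry_out(
  increments=[0,0,-0.1,0,-1,0,0,-0.2,0,-1,0,0,-0.3,0,-1,0,0,-0.35,0,-1,0,0,-0.35,0,-1],
)

```text
time_s: 29.78
eef_pos: [0.4872, -0.3361, 0.0288]
orientation: [0.711, 0.703, 0.0, -0.0]
wrist_force: [0.6, 0.7, -1.4]
width: 0.267
grip_force: 61.3
```

Emit:
carry_out(
  increments=[0,0,0,0,-0.3,0,0,0,0,0,0,0,0,0,0.2,0,0,0,0,0.2,0,0,0,0,0.2],
)

```text
time_s: 30.4
eef_pos: [0.4872, -0.3362, 0.0289]
orientation: [0.711, 0.703, 0.0, 0.0]
wrist_force: [0.9, 0.1, -0.6]
width: 0.6
grip_force: 0.0
```

Emit:
carry_out(
  increments=[0,0,2,0,0.2,0,0,7,0,0.2,0,0,12,0,0.2,2,6,12,0,0,4,12,12,0,0],
)

```text
time_s: 31.02
eef_pos: [0.5278, -0.2171, 0.1512]
orientation: [0.712, 0.702, 0.0, 0.002]
wrist_force: [0.8, 0.4, 0.9]
width: 0.497
grip_force: 0.0
```

```bash
python3 m2.py vice_grip:.004 weight_small:0; python3 wr.py pics/w14.png weight_small
```

```text
[ 0.5278 -0.2171  0.1512]
scene vice_grip 0.71 [[0.073, 0.4831, -0.3385, 1.5809]]
scene weight_small 0.47 [[0.083, 0.5421, -0.1188, 0.1116]]
side vice_grip 0.81 [[0.097, 0.4858, -0.3416, 1.5487]]
side weight_small 0.54 [[0.127, 0.5481, -0.1186, 0.0489]]
t 31.32 tcp [ 0.5265 -0.219   0.1495] psi 1.5576 w 0.501 g 0.0 f [ 0.1 -0.2 -0. ]
weight_small 0.55 [[0.041, 0.5464, -0.1161, 0.2548]]
```

Emit:
carry_out(
  increments=[0.7,3,0,-0.17,0,1.4,6,0,-0.34,0,2,10.2,0,-0.51,0,2,10.2,0,-0.68,0,2,10.2,0,-0.85,0],
  squeeze=40,
)

```text
time_s: 32.05
eef_pos: [0.5466, -0.1163, 0.1489]
orientation: [0.939, 0.344, -0.0, 0.0]
wrist_force: [0.5, -0.1, -0.7]
width: 0.501
grip_force: 0.0
```

Emit:
carry_out(
  increments=[0,0,-1,-0.17,0,0,0,-3,-0.34,0,0,0,-6,-0.51,0,0,0,-8,-0.68,0,0,0,-8,-0.7,0],
)

```text
time_s: 32.67
eef_pos: [0.5452, -0.1166, 0.0673]
orientation: [1.0, 0.004, -0.002, -0.0]
wrist_force: [0.8, -0.4, 2.2]
width: 0.502
grip_force: 0.0
```

```bash
python3 wr.py pics/w15.png weight_small
```

```text
t 32.67 tcp [ 0.5452 -0.1166  0.0673] psi 0.0077 w 0.502 g 0.0 f [ 0.8 -0.4  2.2]
weight_small 0.74 [[0.122, 0.5474, -0.1159, 0.2869]]
```

Emit:
carry_out(
  increments=[0,0,-2,0,0,0,0,-4,0,0,0,0,-5.5,0,0,0,0,-5.9,0,0,0,0,-5.9,0,0],
)

```text
time_s: 33.4
eef_pos: [0.5467, -0.1154, 0.0095]
orientation: [1.0, 0.005, -0.0, -0.0]
wrist_force: [-0.8, -0.2, 1.7]
width: 0.501
grip_force: 0.0
```

Emit:
carry_out(
  increments=[0,0,0,0,-1,0,0,0,0,-1,0,0,0,0,-1,0,0,0,0,-1,0,0,0,0,-1],
)

```text
time_s: 34.02
eef_pos: [0.5475, -0.1157, 0.0106]
orientation: [1.0, 0.004, 0.001, 0.0]
wrist_force: [-0.9, -0.8, 6.2]
width: 0.234
grip_force: 39.4
```

Emit:
carry_out(
  increments=[0,0,2,0,-1,0,0,6,0,-1,0,0,10,0,-1,0,-5,10,0,-1,0,-10,10,0,-1],
)

```text
time_s: 34.65
eef_pos: [0.5471, -0.2165, 0.1117]
orientation: [1.0, 0.005, 0.001, 0.001]
wrist_force: [-0.2, -0.1, -1.5]
width: 0.235
grip_force: 39.2
```

Emit:
carry_out(
  increments=[0,-5,0,0,-1,-0.3,-10,0,0,-1,-0.3,-12,-1,0,-1,-0.3,-12,-5,0,-1,-0.3,-12,-8,0,-1],
)

```text
time_s: 35.28
eef_pos: [0.5431, -0.3345, 0.0285]
orientation: [1.0, 0.005, -0.001, -0.001]
wrist_force: [0.2, 0.9, -0.9]
width: 0.235
grip_force: 39.3
```

```bash
python3 m2.py pull_tray:0 weight_small:.022; python3 -c "
from wr import *; wrist([])
cv2.imwrite('pics/s14.png',np.hstack([cams.snapshot('scene')[130:250,100:260],cams.snapshot('side')[80:200,270:430]]).repeat(2,0).repeat(2,1))"
```

```text
[ 0.5431 -0.3345  0.0285]
scene pull_tray 0.66 [[0.5, 0.4671, 0.3584, -0.2566]]
scene weight_small 0.52 [[0.437, 0.5463, -0.3342, 0.1477]]
side pull_tray 0.73 [[0.357, 0.5126, -0.3359, 0.0173]]
t 35.58 tcp [ 0.5451 -0.3355  0.0317] psi 0.0096 w 0.231 g 39.3 f [ 0.3 -0.  -0.7]
```

View pics/s14.png

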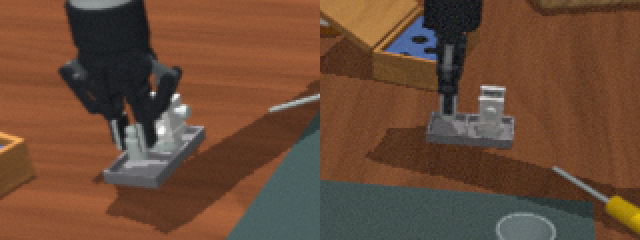

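The small weight hangs over the smaller bay, clear of the vice. I'm lowering it.

Emit:
carry_out(
  increments=[0,0,-0.6,0,-1,0,0,-1.1,0,-1,0,0,-1.4,0,-1,0,0,-1.6,0,-1,0,0,-1.6,0,-1],
)

```text
time_s: 36.35
eef_pos: [0.5434, -0.3355, 0.0147]
orientation: [1.0, 0.004, -0.001, 0.0]
wrist_force: [-3.4, 0.7, 5.8]
width: 0.234
grip_force: 40.0
```

Emit:
carry_out(
  increments=[0,0,0,0,-0.3,0,0,0,0,-0.3,0,0,0,0,-0.3,0,0,0,0,-0.3,0,0,1,0,-0.3],
)

```text
time_s: 36.98
eef_pos: [0.543, -0.3353, 0.0233]
orientation: [1.0, 0.004, -0.001, -0.001]
wrist_force: [-0.4, -0.2, -0.1]
width: 0.354
grip_force: 0.0
```

Emit:
carry_out(
  increments=[0,0,3,0,-0.3,0,0,8,0,-0.3,0,0,13,0,-0.3,0,0,17,0,-0.3,0,0,18,0,-0.3],
)

```text
time_s: 37.6
eef_pos: [0.5454, -0.336, 0.2081]
orientation: [1.0, 0.005, 0.003, 0.002]
wrist_force: [0.4, -0.5, 0.1]
width: 0.348
grip_force: 0.0
```

```bash
python3 m2.py weight_small:.004 vice_grip:.004 loading_nose:.004 weight_middle:0 platen:0 beaker:0; python3 wr.py pics/w16.png weight_small vice_grip
```

```text
[ 0.5454 -0.336   0.2081]
scene weight_small 0.63 [[0.074, 0.5395, -0.3379, 0.4612]]
scene vice_grip 0.6 [[0.089, 0.4829, -0.3381, 1.4431]]
scene loading_nose 0.46 [[0.605, 0.3842, 0.3113, -0.1425]]
scene weight_middle 0.57 [[0.087, 0.4377, 0.1202, -0.0041]]
scene platen 0.73 [[0.043, 0.541, 0.1223, 0.0854]]
scene beaker 0.98 [[0.093, 0.4299, -0.0073, 0.0855]]
side weight_small 0.58 [[0.276, 0.5423, -0.3443, 0.1671]]
side vice_grip 0.79 [[0.067, 0.4867, -0.3401, -1.5427]]
side loading_nose 0.89 [[0.058, 0.4609, 0.3033, 0.0052]]
side weight_middle 0.52 [[0.068, 0.4409, 0.1198, 0.3]]
side platen 0.77 [[0.043, 0.5444, 0.1239, 0.2778]]
side beaker 0.97 [[0.127, 0.4354, -0.0123, 0.1392]]
t 38.3 tcp [ 0.5437 -0.3356  0.2037] psi 0.0089 w 0.347 g 0.0 f [-0.  -0.1 -0.3]
weight_small 0.79 [[0.079, 0.5423, -0.3353, 0.098]]
vice_grip 0.74 [[0.067, 0.4842, -0.3357, 1.5559], [0.067, 0.4842, -0.3358, 1.5563]]
```

All pieces are where they should be, with margin to spare, and the bystanders haven't moved. Handing in.

```bash
python3 -c "
from cell import env; print(env.sign_off())"
```

```text
the job is handed in; nothing more can be done
None
```

Both kits are made up and handed in at about 39 s; my last camera checks showed all five pieces standing in their bays and the middle weight, platen and beaker where they started, but the hand-in call returned no verdict.

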